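# Push the cash cassette along the fence and off the ledge into the drop chute

## Robot

A 7-joint arm with a two-finger parallel gripper is mounted at the origin on the work surface. World frame = base frame: x ahead of the robot, y to its left, z up, the work surface at z = 0. Lengths are in m, angles in rad, forces in N, time in s.
With the tool pointing down it reaches from about 0.4 to 0.85 m from the base axis. Payload 10.4 kg.
Tool frame: the origin (TCP) lies at the very end of the fingers, on their centre line; the grasp point (between the pads) lies 19 mm behind it (r.pinch_z is the distance from the TCP to the grasp point, in m); z points along the fingers, y is the line along which they close (so a half turn about z gives the same grasp; the last joint's range is limited). The gripper opens to 87 mm and grips with 3 to 60 N. Pads are 19 mm wide; open, the fingers measure 117 mm over their backs; the gripper's body (75 mm by 190 mm) begins 51 mm behind the grasp point.
Start: joints at [-1.257, 0.332, -0.065, 1.46, 0.022, 1.35, -0.088], TCP at [0.207, 0.59, 0.223] pointing down, gripper open.
Joint ranges: [-2.6, 2.6], [-0.5, 2.12], [-1.47, 1.34], [0.16, 2.42], [-1.27, 4.41], [0.06, 2.06], [-2.6, 2.6]. Speed limits (rad/s): [2.22, 2.22, 2.79, 2.79, 3.14, 3.14, 3.14].

## Interface

Orientations are given as a unit quaternion [x, y, z, w].
In Python, from bench import sensors, vision, r gives the robot as it stands.
- The arm moves only by the shell command python3 -m crank 'ROWS' [OPENING] [FORCE]. ROWS is JSON, a list of rows, each a list of 2 entries, a list of its own where there are three numbers: the shift along the tool's x, y, z normalised to -1 to 1, where 1 is 3 cm, then the turn about the tool's z normalised to -1 to 1, where 1 is 8 degrees. A call has 1 to 12 rows; each row shifts and turns the commanded pose from where the row before left it, along the tool's axes as they then stand; what a row does not reach is not made up. A row lasts 1/8 s, in which the tool goes at most 62.5 mm and 10.7 degrees, less where a joint would pass 70% of its speed; a pose out of reach is approached as far as the arm can. A call with a number of a shift or a turn outside -1 to 1 is refused whole. A call with a gripper value outside its range is refused whole. OPENING is the opening, from 0 (shut) to 1 (fully open), set as the call begins (- or left out, the last holds). The fingers move at their own pace and stop on an object; FORCE is the grip in N (left out, the last holds). Time passes only in rows, so rows that do not move let the fingers close. It gives the time, the measured TCP pose, the force, the opening and the grip force at its end, in the units of the state.
- sensors.read_state(): the state, without advancing time (a new reading comes with each control period).
- vision.camera(name): name is "side" or "top" or "wrist"; returns the picture (400x640x3 uint8, red, green, blue); there is no depth.
- vision.camera_model(name): a dict with "vertical_fov" (degrees; the focal length in pixels is half the picture's height over the tangent of half this angle, whatever the lens; pixels are square), "cx", "cy" (the principal point, pixels), "camera_from_world" (4x4, takes a point from world to camera coordinates); the wrist camera has in their place "hand_eye" (4x4, takes a point from camera to tool coordinates, whose origin is the TCP and whose axes are the flange's). Camera axes: x right, y down, z forward; pixel columns grow to the right and rows downward; lengths in m; the calibration is good to about 2 mm. A picture is of the moment at which its call begins: read the wrist's pose just before it. camera_model takes no time and is no camera call.
- r.close_job(): hands the job in; it is judged then, once.
The state is a dict: "time": time; "joint_positions": joint angles; "joint_vel": joint speeds; "joint_torque": joint torques, N m; "ee_pos": TCP position; "eef_rot": TCP orientation; "ft_force": force on the tool from outside, world axes, zero at the start; "torque": the same for the moment, N m; "width": finger opening in m; "grip_force": force on a finger pad.
Only numpy, scipy, OpenCV 4.12 (cv2) and the standard library are available. Lean on these libraries where they do the work, as an engineer would, in place of code of your own. Each camera call takes 0.05 s, during which the arm holds its last target. There are 200 camera calls.

## Task

Drop the cash cassette: on the drop unit's ledge, push the cassette sideways against the sprung fence plate until it sits flush and the springs give a little (about 8 N of push), keep that pressure for a second, then slide it along the fence, square to it, and off the ledge's edge so that it drops down the chute into the tray. Push gently, never with more than 15 N, do not pick the cassette up, and leave everything else where it is.

Things in the scene. Friction and masses are not known exactly. Their poses are not given: they have to be found in the camera images.
- unit: Grey steel cash drop unit, fixed. Origin on the counter right below the middle of the ledge's edge; x = push direction (off the ledge, out over the chute), y = left of the push, z up. Ledge: flat steel shelf, top 100 mm over the counter, x -170 mm to the edge at x = 0, y -125 to +125 mm. The fence stands at its left (+y); its right side and its back are free to approach.
- edge (a point): Middle (y = 0) of the ledge's edge, on the ledge top. Beyond it (unit x 0 to 215 mm) is the chute mouth, open from y = -62 to +62 mm, between decks level with the ledge: a cassette pushed off crooked or too far right catches on a deck.
- tray (a point): Point on the floor of the catch tray, unit x = 150, y = 0, 12 mm over the counter. A polished slope falls at 42 degrees from the ledge's edge to this flat tray, which ends at a 50 mm high stop at unit x = 215 mm.
- rail: Dark steel rail of the fence, fixed on the ledge, two black thumb screws: 150 mm long, 12 mm thick, 28 mm tall. Origin on the ledge top at the middle of its right face (unit x -80, y +82 mm), axes as the unit's. To its right it carries the fence plate, an aluminium bar 150 mm long (unit x -155 to -5), 8 mm thick, top 27 mm over the ledge, parallel to the rail.
- fence (a point): Point on the rail's right face 15 mm over the ledge, at the rail's middle. The fence plate's right face is clamped anywhere from 28 to 50 mm to the right of this face, as the last user left it: this is not measured, find it by touch. The plate is backed by springs: it gives 0.3 mm per newton, 8 mm at most.
- cassette: Black plastic cash cassette, flat box with bare metal lid: 76 mm (x) by 84 mm (y) by 32 mm tall. Origin at the centre of its underside. It is square to the fence when its yaw equals the unit's, its +y side to the fence. It lies loose on the ledge, turned up to 17 degrees, 15 to 65 mm short of the fence plate.
- lid (a point): Centre of the cassette's lid, 32 mm over its underside. The cassette weighs 0.36 to 0.58 kg; with friction of about 0.6 on the ledge it takes 2 to 4.5 N to slide. Its tamper lock trips if the gripper pushes it with more than 15 N, which a knock faster than about 40 mm/s can do: come up to it slowly.
- coin_tube: Bystander: upright brass-coloured coin tube, 28 mm diameter, 55 mm tall, standing on the unit's deck right of the chute mouth. Origin at the centre of its foot.
- card_box: Bystander: small cardboard box 60 x 30 x 22 mm on the unit's deck left of the chute mouth. Origin at the centre of its underside.
- mug: Bystander: white mug, 80 mm diameter, 90 mm tall, on the counter. Origin at the centre of its foot.
- card_terminal: Bystander: black card terminal 150 x 78 x 33 mm lying on the counter. Origin at the centre of its underside.
- plate_stack: Bystander: white cake plate, 170 mm diameter, 22 mm high, on the counter. Origin at the centre of its foot.
- sugar_jar: Bystander: amber glass jar, 76 mm diameter, 110 mm tall, on the counter. Origin at the centre of its foot.
- cake_slice: Bystander: cake slice (flat spatula with handle), about 0.25 m long, lying on the counter. Origin under its middle.
- napkins: Bystander: block of paper napkins 130 x 130 x 70 mm on the counter. Origin at the centre of its underside.
There are look-alikes about, which are no part of the job. Leave any red look-alike of the cassette alone.

How it is judged:
On the way, in this order (a step that is already met when the one before it is completed fails the run):
1. the cassette is pressed flush against the fence plate with more than 2 N, square within 3.5 degrees, for 0.5 s, well back from the edge (contact force between cassette and rail above 2 N and angle between the y axis of cassette and the y axis of unit, either way round below 0.06 rad and x of cassette in the frame of unit below -0.035 m and z of cassette in the frame of unit above 0.094 m), for 0.5 s.
2. the cassette, still flat on the ledge and square within 7 degrees, has been slid to the edge (its centre within 20 mm of it) (x of cassette in the frame of unit above -0.02 m and angle between the y axis of cassette and the y axis of unit, either way round below 0.12 rad and z of cassette in the frame of unit above 0.094 m).
At the end, for the whole second after the job is handed in: The cassette lies at rest in the chute or its tray, lid up (within 45 degrees), its underside's centre more than 50 mm below the ledge top, 50 to 200 mm beyond the edge and between the chute's side walls (x of cassette in the frame of unit between 0.05 and 0.2 m and y of cassette in the frame of unit between -0.022 and 0.022 m and z of cassette in the frame of unit below 0.05 m and angle between cassette's own z axis and vertical below 0.8 rad and linear speed of cassette below 0.02 m/s); the robot touches nothing.
It fails at once if the gripper pushes the cassette with more than 15 N (contact force between the fingers and cassette above 15 N).
It fails at once if the cassette is lifted more than 10 mm off the ledge (z of cassette in the frame of unit above 0.11 m).
It fails at once if another thing on the unit or the counter is moved more than 20 mm (distance of any of coin_tube, card_box, mug, card_terminal, plate_stack, sugar_jar, cake_slice, napkins from where it was at the start of the episode above 0.02 m).
It also fails if it takes over 70 s, if anything falls off the work surface, if the arm or the gripper's body presses on something with over 40 N, if the wrist force passes 120 N, or if a joint passes its speed limit or range.

## Working session

There is one attempt and no reset: what is moved stays moved. The work goes in short steps, Python scripts to look and compute and a shell command to move; the robot and the scene stay as the last step left them, time stands still between calls to the robot, and variables do not carry over. Pictures are saved under pics/ and viewed, at most 10 in all, crops included, and the job is handed in when it is done.

```bash
ls; mkdir -p pics; python3 - <<'E'
from bench import sensors, vision, r
import cv2, numpy as np
s=sensors.read_state();print({k:np.round(v,3).tolist() for k,v in s.items()})
for n in("top","side"):
    im=vision.camera(n);cv2.imwrite(f"pics/{n}0.png",im[:,:,::-1]);m=vision.camera_model(n);print(n,{k:np.round(v,3).tolist() for k,v in m.items()})
print(vision.camera_model("wrist"))
E
```

```text
pics
{'time': 0.0, 'joint_positions': [-1.257, 0.333, -0.065, 1.461, 0.022, 1.35, -0.089], 'joint_vel': [0.002, -0.003, -0.001, -0.001, 0.002, -0.0, -0.0], 'joint_torque': [0.0, -62.326, 0.025, -38.991, -0.061, 0.04, 0.0], 'ee_pos': [0.206, 0.59, 0.222], 'eef_rot': [0.168, 0.986, -0.001, -0.0], 'ft_force': [0.226, 0.205, -0.148], 'torque': [-0.033, -0.03, -0.01], 'grip_force': 0.0, 'width': 0.087}
top {'vertical_fov': 52.401, 'cx': 323.242, 'cy': 198.868, 'camera_from_world': [[0.026, -1.0, 0.0, 0.001], [-0.996, -0.026, -0.083, 0.533], [0.083, 0.002, -0.997, 1.17], [0.0, 0.0, 0.0, 1.0]]}
side {'vertical_fov': 57.643, 'cx': 316.72, 'cy': 207.142, 'camera_from_world': [[0.762, -0.647, 0.006, -0.372], [-0.46, -0.548, -0.699, 0.3], [0.456, 0.53, -0.715, 0.827], [0.0, 0.0, 0.0, 1.0]]}
{'vertical_fov': 64.79048123474558, 'cx': 316.9179858507064, 'cy': 200.46272973235475, 'hand_eye': array([[-1.68055629e-04, -9.52634710e-01, -3.04116889e-01,
         8.42094108e-02],
       [ 9.99999744e-01,  5.14929131e-05, -7.13901563e-04,
         4.23097269e-04],
       [ 6.95747273e-04, -3.04116931e-01,  9.52634457e-01,
        -1.61546227e-01],
       [ 0.00000000e+00,  0.00000000e+00,  0.00000000e+00,
         1.00000000e+00]])}
```

View pics/top0.png

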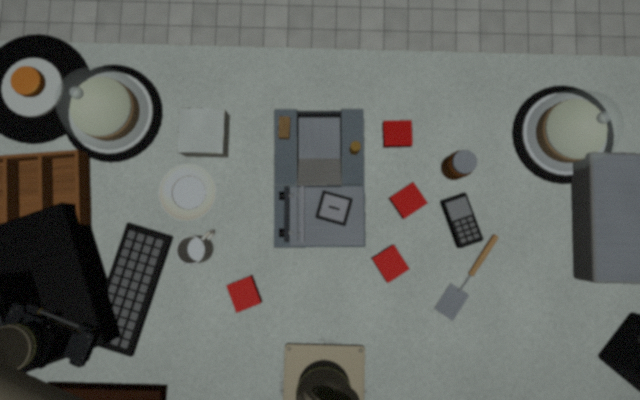

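View pics/side0.png

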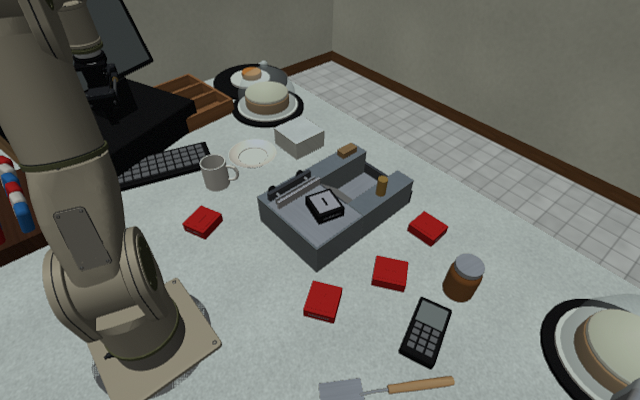

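The top view shows the unit at columns 275–365 and rows 108–247, with its edge at about row 186. The cassette is at about (334,208), the fence is on the left, and the four red look-alikes are off the unit. The side view agrees.

```bash
cat > h.py <<'E'
from bench import sensors, vision, r
import cv2, numpy as np
from scipy.spatial.transform import Rotation as R
def cam(n,s=None):
    m=vision.camera_model(n); f=200/np.tan(np.radians(m["vertical_fov"]/2))
    if n=="wrist":
        T=np.eye(4);T[:3,:3]=R.from_quat(s["eef_rot"]).as_matrix();T[:3,3]=s["ee_pos"];W=T@m["hand_eye"]
    else: W=np.linalg.inv(m["camera_from_world"])
    return f,m["cx"],m["cy"],W
def ray(c,uv):
    f,cx,cy,W=c; d=np.array([(uv[0]-cx)/f,(uv[1]-cy)/f,1]); return W[:3,3],W[:3,:3]@d
def onplane(c,uv,z):
    o,d=ray(c,uv); return o+d*(z-o[2])/d[2]
def tri(c1,u1,c2,u2):
    o1,d1=ray(c1,u1);o2,d2=ray(c2,u2)
    t=np.linalg.lstsq(np.c_[d1,-d2],o2-o1,rcond=None)[0];return (o1+d1*t[0]+o2+d2*t[1])/2
def proj(c,p):
    f,cx,cy,W=c;q=np.linalg.inv(W)@np.r_[p,1];return cx+f*q[0]/q[2],cy+f*q[1]/q[2]
def rows_for(goal):  # world shift -> tool units
    s=sensors.read_state();M=R.from_quat(s["eef_rot"]).as_matrix()
    return np.round(M.T@(np.array(goal)-s["ee_pos"])/0.03,2), np.degrees(np.arctan2(M[1,1],M[0,1]))
E
python3 - <<'E'
from h import *
t,s=cam("top"),cam("side")
for n,uv in dict(bl=(275,247),br=(365,247),el=(299,186),er=(341,186),fr=(364,109),fl=(275,109),cas=(334.5,208)).items(): print(n,onplane(t,uv,.132 if n=="cas" else .1).round(3))
print("cas tri",tri(t,(334.5,208),s,(325,204)).round(3), "br tri",tri(t,(365,247),s,(317,249)).round(3))
print(rows_for([.50,0.0,.32]))
E
```

```text
bl [0.392 0.142 0.1  ]
br [ 0.398 -0.102  0.1  ]
el [0.56  0.082 0.1  ]
er [ 0.563 -0.033  0.1  ]
fr [ 0.781 -0.092  0.1  ]
fl [0.775 0.156 0.1  ]
cas [ 0.5   -0.016  0.132]
cas tri [ 0.501 -0.016  0.124] br tri [ 0.4   -0.103  0.102]
(array([-15.73, -15.32,  -3.25]), np.float64(70.70488017678343))
```

```bash
python3 -m crank '[[[-0.9,-0.9,-0.9],0],[[-1,-1,-0.8],0],[[-1,-1,-0.8],0],[[-1,-1,-0.5],0],[[-1,-1,0],0],[[-1,-1,0],0],[[-1,-1,0],0],[[-1,-1,0],0],[[-1,-1,0],0],[[-1,-1,0],0],[[-1,-1,0],0],[[-1,-1,0],0]]' 0.5; python3 -c "
from h import *
print(rows_for([.50,0.0,.32]))"
```

```text
time: 1.6
ee_pos: [0.4258, 0.1336, 0.3123]
eef_rot: [0.168, 0.986, 0.0, -0.0]
ft_force: [0.8, 0.5, -0.5]
width: 0.0432
grip_force: 0.0
(array([-3.81, -3.38, -0.26]), np.float64(70.70344661601041))
```

```bash
python3 -m crank '[[[-1,-0.9,-0.1],0],[[-1,-0.9,-0.1],0],[[-1,-0.9,0],0],[[0,0,0],1],[[0,0,0],1],[[0,0,0],1],[[0,0,0],1],[[0,0,0],1],[[0,0,0],1],[[0,0,0],1],[[0,0,0],1],[[0,0,0],0.6]]'; python3 - <<'E'
from h import *
s=sensors.read_state();im=vision.camera("wrist");cv2.imwrite("pics/w1.png",im[:,:,::-1])
print(rows_for([.50,0.0,.32]),s["ee_pos"],s["joint_positions"])
np.save("w1.npy",np.r_[s["ee_pos"],s["eef_rot"]])
E
```

```text
time: 3.1
ee_pos: [0.4835, 0.0287, 0.3182]
eef_rot: [0.697, 0.717, -0.0, -0.0]
ft_force: [-0.4, -0.0, -0.4]
width: 0.0436
grip_force: 0.0
(array([-0.97,  0.53, -0.06]), np.float64(1.4998016589251735)) [0.48346565 0.02874883 0.31824147] [-0.65582528 -0.04342303  0.49029434  1.68219537  0.02045111  1.49832898
 -0.13783404]
```

View pics/w1.png

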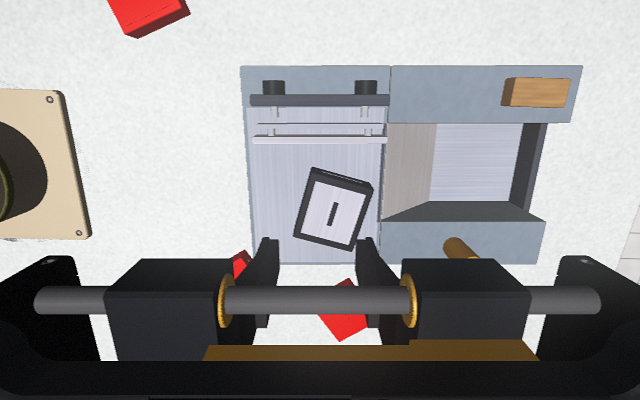

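The wrist view shows the cassette lid with corners near (312,168), (373,184), (355,250) and (293,235). The ledge corners are near (241,66), (390,66), (381,264) and (250,263). The plate lies at rows 123–142.

```bash
cat > cas.py <<'E'
from h import *
def lid(im,c,roi,z=.132):
    g=cv2.cvtColor(im,cv2.COLOR_RGB2GRAY);m=np.zeros_like(g);x0,y0,x1,y1=roi
    m[y0:y1,x0:x1]=(g[y0:y1,x0:x1]<75)*255
    cs,_=cv2.findContours(m,cv2.RETR_EXTERNAL,cv2.CHAIN_APPROX_NONE);k=max(cs,key=cv2.contourArea)
    return cv2.boxPoints(cv2.minAreaRect(k)),cv2.contourArea(k)
E
python3 - <<'E'
from cas import *
p=np.load("w1.npy");s=dict(ee_pos=p[:3],eef_rot=p[3:]);c=cam("wrist",s)
im=cv2.imread("pics/w1.png")[:,:,::-1]
for uv in [(241,66),(390,66),(381,264),(250,263)]: print("ledge",onplane(c,uv,.1).round(4))
print("deckfar",onplane(c,(582,66),.1).round(4),onplane(c,(545,264),.1).round(4))
for uv in [(253,138),(387,138)]: print("plate top edge",onplane(c,uv,.127).round(4))
for uv in [(312,168),(373,184),(355,250),(293,235)]: print("lid",onplane(c,uv,.132).round(4))
b,a=lid(im,c,(275,150,390,256));print(b,a)
E
```

```text
ledge [0.3952 0.1463 0.1   ]
ledge [0.561  0.1512 0.1   ]
ledge [ 0.5736 -0.0959  0.1   ]
ledge [ 0.3965 -0.0997  0.1   ]
deckfar [0.7742 0.1574 0.1   ] [ 0.7949 -0.0892  0.1   ]
plate top edge [0.4113 0.0707 0.127 ]
plate top edge [0.5593 0.0751 0.127 ]
lid [0.4774 0.04   0.132 ]
lid [0.5473 0.0236 0.132 ]
lid [ 0.5324 -0.0601  0.132 ]
lid [ 0.4566 -0.0424  0.132 ]
[[291.59457 236.88599]
 [311.50858 166.08057]
 [396.30136 189.92853]
 [376.38736 260.73395]] 4743.0
```

```bash
python3 -m crank '[[[-0.9,0.1,0.5],-0.02],[[-0.9,0.1,0.9],0],[[-0.9,0.1,0.9],0],[[-0.9,0.1,0.9],0],[[-0.5,0.05,0.9],0],[[0,0,0.9],0],[[0,0,0.7],0],[[0,0,0.5],0],[[0,0,0.4],0],[[0,0,0.3],0],[[0,0,0],0]]'; python3 -c "
from h import *
print(rows_for([.50,-.095,.11]))"
```

```text
time: 4.53
ee_pos: [0.5013, -0.0936, 0.1112]
eef_rot: [0.694, 0.72, -0.0, -0.0]
ft_force: [0.5, -0.4, -0.3]
width: 0.0435
grip_force: 0.0
(array([-0.04, -0.05,  0.04]), np.float64(2.072938976177508))
```

```bash
python3 -m crank '[[[0.2,0,0],0.05],[[0.2,0,0],0],[[0.2,0,0],0],[[0.1,0,0],0],[[0.1,0,0],0],[[0.1,0,0],0],[[0.1,0,0],0],[[0.1,0,0],0],[[0.1,0,0],0]]'
```

```text
time: 5.65
ee_pos: [0.5007, -0.0576, 0.1117]
eef_rot: [0.697, 0.717, 0.0, 0.0]
ft_force: [1.4, -3.2, 2.7]
width: 0.0431
grip_force: 1.9
```

```bash
python3 -m crank '[[[0.1,0,0],0],[[0.1,0,0],0],[[0.1,0,0],0],[[0.1,0,0],0],[[0.1,0,0],0],[[0.1,0,0],0],[[0.1,0,0],0],[[0.1,0,0],0],[[0,0,0],0]]'; python3 - <<'E'
from h import *
s=sensors.read_state();im=vision.camera("wrist");cv2.imwrite("pics/w2.png",im[:,:,::-1])
np.save("w2.npy",np.r_[s["ee_pos"],s["eef_rot"]])
E
```

```text
time: 6.78
ee_pos: [0.4994, -0.0332, 0.1113]
eef_rot: [0.697, 0.717, -0.0, -0.0]
ft_force: [-0.6, -1.9, 1.0]
width: 0.0433
grip_force: 0.9
```

View pics/w2.png

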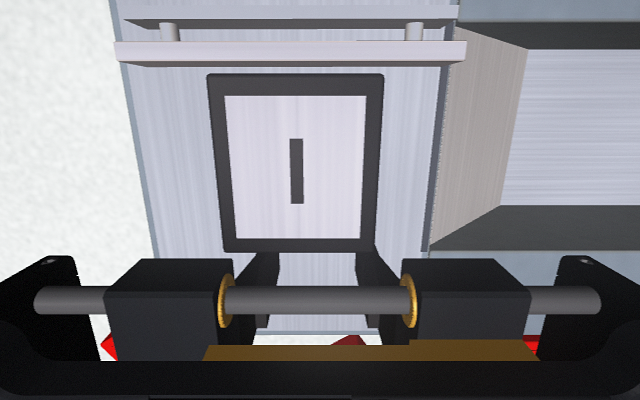

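The cassette is now square to the plate. Its lid spans columns 208–383 and its far edge is at row 74. The plate's front edge is at about row 60.

```bash
python3 - <<'E'
from h import *
p=np.load("w2.npy");c=cam("wrist",dict(ee_pos=p[:3],eef_rot=p[3:]))
print(onplane(c,(290,61),.127),onplane(c,(290,74),.132),onplane(c,(208,76),.132),onplane(c,(383,74),.132),onplane(c,(222,250),.132),onplane(c,(375,250),.132))
E
```

```text
[0.48512698 0.06666409 0.127     ] [0.48556075 0.06116384 0.132     ] [0.45137921 0.05938806 0.132     ] [0.5242252  0.06229435 0.132     ] [ 0.4522075  -0.02084321  0.132     ] [ 0.52781839 -0.01855515  0.132     ]
```

```bash
python3 -m crank '[[[0.06,0,0],0],[[0.06,0,0],0],[[0.03,0,0],0],[[0.03,0,0],0]]'; python3 -m crank '[[[0.03,0,0],0],[[0.03,0,0],0]]'
```

```text
time: 7.32
ee_pos: [0.4994, -0.0281, 0.1113]
eef_rot: [0.697, 0.717, -0.0, -0.0]
ft_force: [0.2, -2.6, -1.7]
width: 0.0434
grip_force: 1.2
time: 7.58
ee_pos: [0.4995, -0.0269, 0.1115]
eef_rot: [0.697, 0.717, -0.0, 0.0]
ft_force: [0.7, -6.0, -2.4]
width: 0.0434
grip_force: 2.6
```

```bash
python3 -m crank '[[[0.02,0,0],0],[[0,0,0],0]]'; python3 -m crank '[[[0.01,0,0],0],[[0,0,0],0]]'
```

```text
time: 7.82
ee_pos: [0.4994, -0.0265, 0.1114]
eef_rot: [0.697, 0.717, -0.0, 0.0]
ft_force: [0.3, -5.8, -2.7]
width: 0.0436
grip_force: 2.7
time: 8.07
ee_pos: [0.4994, -0.0264, 0.1114]
eef_rot: [0.697, 0.717, -0.0, 0.0]
ft_force: [-0.3, -6.1, -1.6]
width: 0.0436
grip_force: 3.1
```

```bash
python3 -m crank '[[[0.03,0,0],0],[[0,0,0],0]]';  python3 -m crank '[[[0.02,0,0],0],[[0,0,0],0]]'
```

```text
time: 8.32
ee_pos: [0.4994, -0.0258, 0.1115]
eef_rot: [0.697, 0.717, -0.0, 0.0]
ft_force: [-0.5, -7.4, -1.8]
width: 0.0437
grip_force: 3.6
time: 8.57
ee_pos: [0.4994, -0.0255, 0.1115]
eef_rot: [0.697, 0.717, -0.001, 0.001]
ft_force: [0.7, -8.6, -2.9]
width: 0.0437
grip_force: 4.2
```

```bash
python3 -m crank '[[[0.01,0,0],0],[[0,0,0],0],[[0,0,0],0],[[0,0,0],0],[[0,0,0],0],[[0,0,0],0],[[0,0,0],0],[[0,0,0],0],[[0,0,0],0],[[0,0,0],0],[[0,0,0],0]]'
```

```text
time: 9.95
ee_pos: [0.4994, -0.0254, 0.1115]
eef_rot: [0.697, 0.717, -0.001, 0.001]
ft_force: [0.8, -9.0, -1.4]
width: 0.0434
grip_force: 4.5
```

```bash
python3 - <<'E'
from h import *
s=sensors.read_state();im=vision.camera("wrist");cv2.imwrite("pics/w3.png",im[:,:,::-1])
np.save("w3.npy",np.r_[s["ee_pos"],s["eef_rot"]])
E
```

```text
(no output)
```

View pics/w3.png

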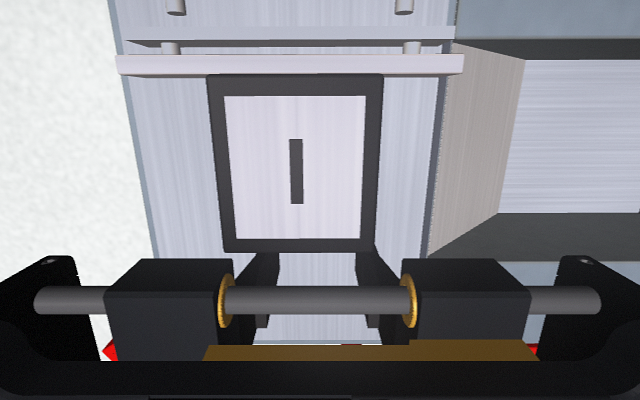

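The cassette sits flush and square on the plate with about 9 N held, so next comes the rear push.

```bash
python3 -m crank '[[[-0.1,0,0],0],[[-0.5,0,0],0],[[-0.7,0,0],0],[[0,0,-0.9],0],[[0,0,-0.9],0],[[0,0,-0.9],1],[[0,0,0],1],[[0,0,0],1],[[0,0,0],1],[[0,0,0],1],[[0,0,0],1],[[0,0,0],1]]' 0.35; python3 -m crank '[[[0,0,0],1],[[0,0,0],1],[[0,0,0],1],[[0,0,0],1],[[0,0,0],0.25],[[0,0,0],0]]';  python3 -c "
from h import *
print(rows_for([.425,.022,.19]))"
```

```text
time: 11.5
ee_pos: [0.5008, -0.063, 0.1928]
eef_rot: [0.953, 0.304, 0.0, -0.0]
ft_force: [-0.3, 1.3, 0.0]
width: 0.0303
grip_force: 0.0
time: 12.25
ee_pos: [0.5007, -0.0629, 0.1926]
eef_rot: [1.0, 0.016, 0.0, -0.0]
ft_force: [-1.1, -0.3, -0.3]
width: 0.0304
grip_force: 0.0
(array([-2.43, -2.91,  0.09]), np.float64(-88.21806475612227))
```

```bash
python3 -m crank '[[[-0.8,-0.9,0],0],[[-0.8,-0.9,0],0],[[-0.8,-0.9,0],0],[[0,-0.2,0.5],0],[[0,0,0],0]]';  python3 - <<'E'
from h import *
print(rows_for([.425,.022,.11]))
s=sensors.read_state();im=vision.camera("wrist");cv2.imwrite("pics/w4.png",im[:,:,::-1])
np.save("w4.npy",np.r_[s["ee_pos"],s["eef_rot"]])
E
```

```text
time: 12.88
ee_pos: [0.4258, 0.0219, 0.1767]
eef_rot: [1.0, 0.015, -0.001, 0.0]
ft_force: [0.3, -1.6, -0.2]
width: 0.031
grip_force: 0.0
(array([-0.02, -0.  ,  2.22]), np.float64(-88.2398115917398))
```

View pics/w4.png

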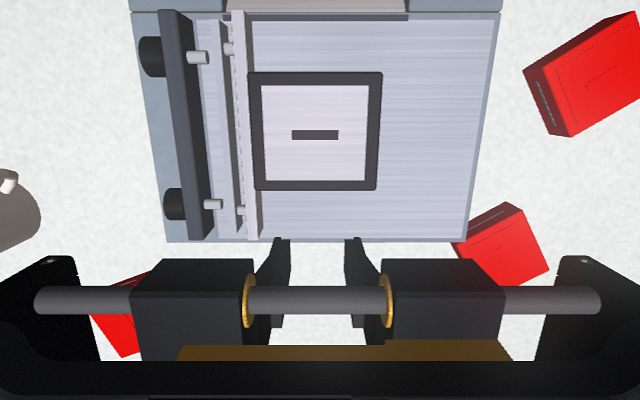

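The lid corners are at (248,72), (383,72), (377,190) and (255,190). The cassette is square against the plate, and the fingers (mid-column 317) are centred behind it.

```bash
python3 -m crank '[[[0,0,0.7],0],[[0,0,0.7],0],[[0,0,0.5],0],[[0,0,0.3],0],[[0.1,0,0],0.02],[[0.1,0,0],0],[[0.1,0,0],0],[[0.1,0,0],0],[[0.1,0,0],0],[[0.1,0,0],0],[[0.1,0,0],0],[[0.1,0,0],0]]'; python3 -m crank '[[[0.1,0,0],0],[[0.1,0,0],0],[[0.1,0,0],0],[[0.1,0,0],0]]'
```

```text
time: 14.42
ee_pos: [0.4492, 0.0226, 0.1113]
eef_rot: [1.0, 0.013, -0.001, 0.0]
ft_force: [-4.8, -0.7, 5.1]
width: 0.0302
grip_force: 2.8
time: 14.92
ee_pos: [0.4612, 0.0229, 0.1113]
eef_rot: [1.0, 0.013, -0.001, 0.0]
ft_force: [-5.8, -0.8, 4.7]
width: 0.0304
grip_force: 2.9
```

```bash
python3 -m crank '[[[0.1,0,0],0],[[0.1,0,0],0],[[0.1,0,0],0],[[0.1,0,0],0],[[0.1,0,0],0],[[0.1,0,0],0],[[0.1,0,0],0],[[0.1,0,0],0],[[0.1,0,0],0],[[0.1,0,0],0],[[0.1,0,0],0]]';  python3 - <<'E'
from h import *
s=sensors.read_state();im=vision.camera("wrist");cv2.imwrite("pics/w5.png",im[:,:,::-1])
E
```

```text
time: 16.3
ee_pos: [0.4943, 0.0238, 0.1114]
eef_rot: [1.0, 0.013, -0.001, -0.0]
ft_force: [-5.5, -0.4, 4.7]
width: 0.0305
grip_force: 2.8
```

View pics/w5.png

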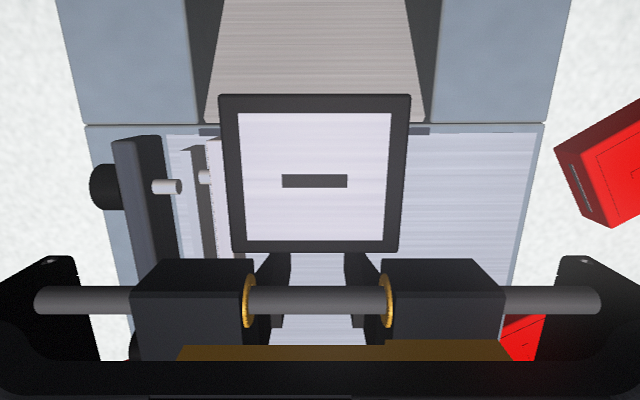

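The cassette is square (columns 218–411) and centred on the chute mouth (205–427), with its front over the edge.

```bash
python3 -m crank '[[[0.1,0,0],0],[[0.1,0,0],0],[[0.1,0,0],0],[[0.1,0,0],0],[[0.1,0,0],0],[[0.1,0,0],0],[[0.1,0,0],0],[[0.1,0,0],0]]'; python3 -m crank '[[[0.1,0,0],0],[[0.1,0,0],0],[[0.1,0,0],0],[[0.1,0,0],0]]'
```

```text
time: 17.35
ee_pos: [0.5193, 0.0246, 0.1116]
eef_rot: [1.0, 0.013, 0.0, -0.0]
ft_force: [-4.6, -1.8, 2.8]
width: 0.0307
grip_force: 2.0
time: 17.85
ee_pos: [0.5315, 0.0251, 0.1117]
eef_rot: [1.0, 0.013, 0.0, -0.0]
ft_force: [-1.8, 0.2, 2.9]
width: 0.0304
grip_force: 1.5
```

```bash
python3 -m crank '[[[0.1,0,0],0],[[0.1,0,0],0],[[0.1,0,0],0],[[0.1,0,0],0],[[0.1,0,0],0],[[0,0,0],0],[[0,0,0],0]]';  python3 - <<'E'
from h import *
s=sensors.read_state();im=vision.camera("wrist");cv2.imwrite("pics/w6.png",im[:,:,::-1])
E
```

```text
time: 18.73
ee_pos: [0.546, 0.0253, 0.1115]
eef_rot: [1.0, 0.013, -0.0, -0.0]
ft_force: [-0.6, 0.6, -0.1]
width: 0.0306
grip_force: 0.0
```

View pics/w6.png

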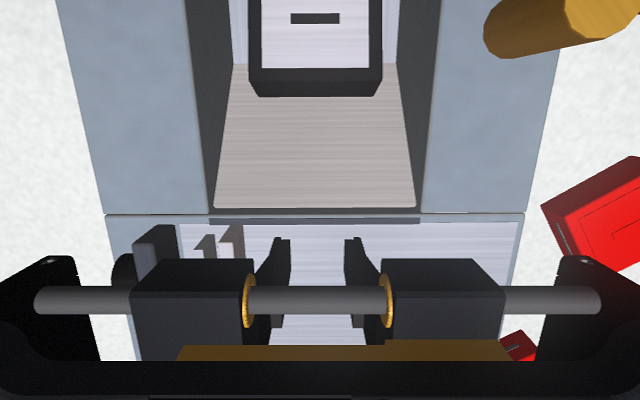

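The cassette lies flat and centred in the tray, lid up, at about (316,50). I'll retract the arm clear and hand in.

```bash
python3 -m crank '[[[-0.2,0,-0.3],0],[[0,0,-0.8],0],[[0,0,-0.8],0],[[0,0,-0.5],0],[[0,0,0],0],[[0,0,0],0],[[0,0,0],0],[[0,0,0],0]]'; python3 -c "
from bench import r
print(r.close_job())"
```

```text
time: 19.77
ee_pos: [0.5398, 0.0251, 0.183]
eef_rot: [1.0, 0.013, -0.0, 0.0]
ft_force: [-0.1, -0.3, -0.0]
width: 0.0305
grip_force: 0.0
the job is handed in; nothing more can be done
None
```

The cassette was pressed flush to the fence at about 9 N for over a second, slid square off the edge, and lay flat, lid up, in the tray when I handed the job in at about 20 s; no verdict was returned.

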